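# Point-and-check the valve parts and log the check

### The job

Do the point-and-check before reassembly. First point with the fingertips from above, fingers pointing down, at the hub of the valve head with the round handwheel, about two centimetres above it, and stay there for two seconds; then point in the same way at the middle of the pressure gauge's dial for two seconds; then press the button of the check counter all the way down, let it come up again and finish clear of it. Do not touch, move or lift the valve heads, gauge, spanner or nozzle tip, and do not bring the fingertips down over any of the other three valve heads.

Things in the scene. Friction and masses are not known exactly. Their poses are not given: they have to be found in the camera images.
- stand: Fixed aluminium bar, 70 (x) x 310 (y) x 45 mm high, with four square slots in a row along its y axis at y = -112.5, -37.5, 37.5 and 112.5 mm; each holds one valve head, in any order. Origin at the centre of its underside.
- valve_wheel: Brass valve head whose top is a level round handwheel, 58 mm across, with three spokes and a hub. Loose, standing upright in a slot of the stand. Origin on its vertical axis at the stem's lower end, 40 mm below the stand's top face; z up. Below the 40 mm wide round collar (z 40 to 50 mm) is a stem 24 mm thick. Top of the wheel and hub at z = 115 mm.
- wheel_hub (a point): The centre of the handwheel's hub, on its top face, 115 mm above valve_wheel's origin (about 120 mm above the shelf); z up. The first thing to point at.
- valve_lever: Chrome valve head with two squeeze levers, one over the other, reaching about 76 mm out from the axis to its -x side. Loose, standing upright in a slot of the stand. Origin on its vertical axis at the stem's lower end, 40 mm below the stand's top face; z up. Below the 40 mm wide round collar (z 40 to 50 mm) is a stem 24 mm thick. Top at z = 121 mm over the axis, rising to about 132 mm at the end of the upper lever.
- valve_spout: Chrome valve head with a domed cap, 32 mm thick, and a straight round spout reaching 42 mm out to its -x side at z = 74 mm. Loose, standing upright in a slot of the stand. Origin on its vertical axis at the stem's lower end, 40 mm below the stand's top face; z up. Below the 40 mm wide round collar (z 40 to 50 mm) is a stem 24 mm thick. Top at z = 110 mm.
- valve_hex: Brass valve head with a plain hexagon cap 32 mm across flats, nothing sticking out. Loose, standing upright in a slot of the stand. Origin on its vertical axis at the stem's lower end, 40 mm below the stand's top face; z up. Below the 40 mm wide round collar (z 40 to 50 mm) is a stem 24 mm thick. Top at z = 101 mm.
- gauge: Round pressure gauge, red enamelled case 63 mm across and 26 mm high, lying loose on its back with the white dial up; its brass stem reaches 60 mm out from the middle to its -x side. Origin at the centre of its underside, z up.
- gauge_dial (a point): The middle of the gauge's dial, on its face, 27 mm above the shelf; z up. The second thing to point at.
- counter: Check counter: fixed grey box 85 (x) x 75 (y) x 34 mm high with one push button on top, on its x axis. Origin at the centre of its underside. It and the gauge may stand on either side of the robot's x axis.
- check_button_top (a point): Centre of the top of the counter's grey push button (28 mm across, in a black housing) when up; it is pressed straight down.
- check_button (a joint): Travel of the push button in m: 0 up, 0.006 fully down. A spring returns it; fully down takes 5 N.
- spanner: Loose steel spanner 160 mm long lying flat on the shelf along its own x axis. Bystander.
- nozzle: Loose grey plastic nozzle tip, a cone 34 mm across its foot and 55 mm high, standing upright. Origin at the centre of its underside. Bystander.
Mind the look-alikes: they are no part of the job. Leave any orange or pink look-alike of the gauge alone.

How it is judged:
On the way, in this order (a step that is already met when the one before it is completed fails the run):
1. pointing at the handwheel's hub from just above for 1.5 s ((angle between the grasp point's own z axis and vertical below 0.95 rad or angle between the grasp point's own z axis and vertical above 2.19 rad) and horizontal distance between the grasp point and wheel_hub below 0.02 m and z of the grasp point in the frame of wheel_hub between 0.015 and 0.065 m), for 1.5 s.
2. pointing at the middle of the gauge's dial from just above for 1.5 s ((angle between the grasp point's own z axis and vertical below 0.95 rad or angle between the grasp point's own z axis and vertical above 2.19 rad) and horizontal distance between the grasp point and gauge_dial below 0.02 m and z of the grasp point in the frame of gauge_dial between 0.015 and 0.065 m), for 1.5 s.
3. the check button is pressed down (value of joint check_button above 0.0045 m), for 0.05 s.
At the end, for the whole second after the job is handed in: The button is up again (within 1.5 mm), and every valve head, the gauge, the spanner and the nozzle tip stand at rest and upright where they were (within 8 mm) (value of joint check_button below 0.0015 m and distance of each of valve_wheel, valve_lever, valve_spout, valve_hex, gauge, spanner, nozzle from where it was at the start of the episode below 0.008 m and angle between each of valve_wheel, valve_lever, valve_spout, valve_hex, gauge, nozzle's own z axis and vertical below 0.12 rad and linear speed of each of valve_wheel, valve_lever, valve_spout, valve_hex, gauge, spanner, nozzle below 0.02 m/s); the robot touches nothing.
It fails at once if a valve head is touched (contact force between any of the fingers, the arm and valve_wheel above 0.3 N or contact force between any of the fingers, the arm and valve_lever above 0.3 N or contact force between any of the fingers, the arm and valve_spout above 0.3 N or contact force between any of the fingers, the arm and valve_hex above 0.3 N).
It fails at once if the gauge, spanner or nozzle tip is touched (contact force between any of the fingers, the arm and gauge above 0.3 N or contact force between any of the fingers, the arm and spanner above 0.3 N or contact force between any of the fingers, the arm and nozzle above 0.3 N).
It fails at once if a part is moved or lifted more than 8 mm (distance of any of valve_wheel, valve_lever, valve_spout, valve_hex, gauge, spanner, nozzle from where it was at the start of the episode above 0.008 m).
It fails at once if the fingertips come down over one of the other three valve heads (within 15 mm of its axis, tips less than about 30 mm above it) ((horizontal distance between the grasp point and valve_lever below 0.015 m and z of the grasp point in the frame of valve_lever below 0.177 m) or (horizontal distance between the grasp point and valve_spout below 0.015 m and z of the grasp point in the frame of valve_spout below 0.16 m) or (horizontal distance between the grasp point and valve_hex below 0.015 m and z of the grasp point in the frame of valve_hex below 0.151 m)).
It also fails if it takes over 70 s, if anything falls off the work surface, if the arm or the gripper's body presses on something with over 40 N, if the wrist force passes 120 N, or if a joint passes its speed limit or range.

### The arm

A 6-joint arm with a two-finger parallel gripper is mounted at the origin on the work surface. World frame = base frame: x ahead of the robot, y to its left, z up, the work surface at z = 0. Lengths are in m, angles in rad, forces in N, time in s.
With the tool pointing down it reaches from about 0.3 to 0.825 m from the base axis. Payload 5.4 kg.
Tool frame: the origin (TCP) lies on the centre line of the jaws, within the pads' length; the fingertips stand 11 mm ahead of it and the grasp point (between the pads) lies 8 mm behind it; z points along the fingers, y is the direction in which the jaws open and shut (so a half turn about z gives the same grasp; the last joint's range is limited). The gripper opens to 92 mm and grips with 3 to 60 N. Pads are 20 mm wide; open, the fingers measure 128 mm over their backs; the gripper's body (75 mm by 189 mm) begins 69 mm behind the grasp point.
Start: joints at [-1.503, 0.158, 1.597, -0, 1.386, -0.21], TCP at [0.158, -0.553, 0.226] pointing down, gripper open.
Joint ranges: [-2.91, 2.91], [-0.94, 2.29], [0.18, 2.7], [-1.29, 4.43], [0.17, 2.64], [-3, 3]. Speed limits (rad/s): [2.57, 2.57, 3.14, 3.14, 3.14, 3.14].

### API

Orientations are given as a unit quaternion [x, y, z, w].
In Python, from bench import ctrl gives the robot as it stands.
- The arm moves only by the shell command python3 -m handwheel 'ROWS' [OPENING]. ROWS is JSON, a list of rows, each an object of numbers: "dx", "dy", "dz": the shift along the world's x, y, z in units of 50 mm (1.0 is 50 mm); "yaw": the turn about the world's z in units of 5 degrees (1.0 is 5 degrees). A call has 1 to 20 rows; each row shifts and turns the pose as measured when the row begins; what a row does not reach is not made up. A row lasts 1/10 s, in which the tool goes at most 50 mm and 8.59 degrees, less where a joint would pass 70% of its speed; a pose out of reach is approached as far as the arm can. A call is refused whole if a number of a shift passes 1 or a number of a turn 1, either way. A call with a gripper value outside its range is refused whole. OPENING is the finger opening in mm, from 0 to 91.9, set as the call begins (- or left out, the last holds). The fingers move at their own pace and stop on an object; the grip force is fixed at half the most. Time passes only in rows, so rows that do not move let the fingers close. It gives the time, the measured TCP pose, the force and the opening at its end, in the units of the state.
- ctrl.get_state(): the state, without advancing time (a new reading comes with each control period).
- ctrl.camera(name): name is "scene" or "top"; returns the picture (384x512x3 uint8, red, green, blue); there is no depth.
- ctrl.get_calibration(name): a dict with "camera_matrix" (3x3 intrinsics, pixels), "dist_coeffs" ([k1, k2, p1, p2, k3] as OpenCV has them; the pictures are not rectified), "pose" (4x4, takes a point from camera to world coordinates). Camera axes: x right, y up, looking along -z (the intrinsics and any distortion apply to the point x, -y, -z); pixel columns grow to the right and rows downward; lengths in m; the calibration is good to about 2 mm. A picture is of the moment at which its call begins. get_calibration takes no time and is no camera call.
- ctrl.close_job(): hands the job in, once; it reports no verdict.
The state is a dict: "time": time; "joint_positions": joint angles; "dq": joint speeds; "joint_torque": joint torques, N m; "position": TCP position; "eef_rot": TCP orientation; "wrist_force": force on the tool from outside, world axes, zero at the start; "moment": the same for the moment, N m; "gripper_width": finger opening in m.
Only numpy, scipy, OpenCV 4.12 (cv2) and the standard library are available. Lean on these libraries where they do the work, as an engineer would, in place of code of your own. Each camera call takes 0.05 s, during which the arm holds its last target.

## Working session

There is one attempt and no reset: what is moved stays moved. The work goes in short steps, Python scripts to look and compute and a shell command to move; the robot and the scene stay as the last step left them, time stands still between calls to the robot, and variables do not carry over. Pictures are saved under pics/ and viewed, and the job is handed in when it is done.

```bash
mkdir -p pics; ls
python3 - <<'E'
from bench import ctrl
import cv2
for n in("scene","top"):
    im=ctrl.camera(n); cv2.imwrite(f"pics/{n}0.png",im[:,:,::-1])
    c=ctrl.get_calibration(n); print(n,c)
s=ctrl.get_state(); print(s)
E
```

```text
pics
scene {'camera_matrix': array([[354.64483166,   0.        , 254.29942048],
       [  0.        , 354.64483166, 194.19037172],
       [  0.        ,   0.        ,   1.        ]]), 'dist_coeffs': array([0.0028568, 0.       , 0.       , 0.       , 0.       ]), 'pose': array([[ 0.66947216, -0.52811846,  0.52239633,  0.89396347],
       [ 0.74283523,  0.47435985, -0.47241778, -0.30563972],
       [ 0.00168871,  0.70432495,  0.70987571,  0.64907611],
       [ 0.        ,  0.        ,  0.        ,  1.        ]])}
top {'camera_matrix': array([[479.74625304,   0.        , 249.64310287],
       [  0.        , 479.74625304, 190.35234899],
       [  0.        ,   0.        ,   1.        ]]), 'dist_coeffs': array([-0.07152183,  0.        ,  0.        ,  0.        ,  0.        ]), 'pose': array([[ 0.02070192,  0.99656059, -0.08023978,  0.39342816],
       [-0.99971311,  0.01966659, -0.01367184,  0.05469261],
       [-0.01204677,  0.08049979,  0.99668182,  1.42917762],
       [ 0.        ,  0.        ,  0.        ,  1.        ]])}
{'time': 0.1, 'joint_positions': array([-1.50305175e+00,  1.59003243e-01,  1.59807747e+00,  6.69226357e-06,
        1.38620953e+00, -2.10089069e-01]), 'dq': array([ 3.26868598e-04, -1.91643357e-03, -1.21085474e-03, -1.11054765e-03,
       -5.49998836e-05,  1.94038821e-03]), 'joint_torque': array([-3.46212819e-04, -3.86502850e+01, -3.22960353e+01,  7.02835433e-02,
        3.38542694e-02, -5.60184969e-05]), 'position': array([ 0.15765732, -0.55240234,  0.22472214]), 'eef_rot': array([ 9.90366294e-01,  1.38469792e-01,  6.36399159e-05, -8.46409697e-04]), 'wrist_force': array([-0.32089787,  0.75655093, -0.8240432 ]), 'moment': array([ 0.00388187, -0.03378339,  0.00255457]), 'gripper_width': 0.09199263345985932}
```

View pics/scene0.png

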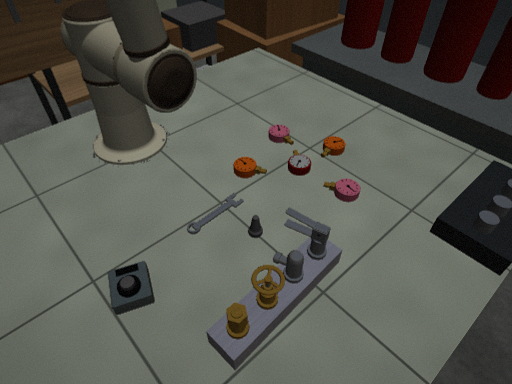

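View pics/top0.png

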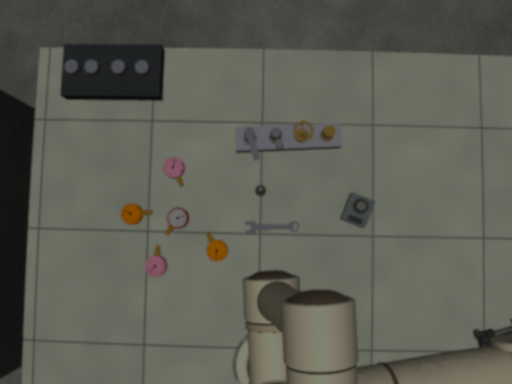

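The real gauge looks to be the red-cased one, at top (178,217) and scene (299,163). The others are look-alikes: orange at top (132,213) and (217,250), pink at (174,168) and (156,265). The handwheel is at top (303,131) and scene (268,283), and the counter is at top (358,208). I'll check these in close crops next.

Run:
```python
import cv2,numpy as np
s=cv2.imread("pics/scene0.png");t=cv2.imread("pics/top0.png")
def cr(im,x,y,w,h,k): return cv2.resize(im[y:y+h,x:x+w],None,fx=k,fy=k,interpolation=cv2.INTER_NEAREST)
A=cr(s,205,230,100,75,4);B=cr(t,285,110,100,75,4) 
C=cr(s,260,130,100,75,4);D=cr(t,130,180,100,75,4)
cv2.imwrite("pics/crop.png",np.clip(1.5*np.vstack([np.hstack([A,B]),np.hstack([C,D])]).astype(float),0,255).astype(np.uint8))
E=cr(s,95,250,80,70,5);F=cr(t,325,180,80,70,5)
cv2.imwrite("pics/crop2.png",np.clip(1.8*np.hstack([E,F]).astype(float),0,255).astype(np.uint8))
```

```text
(no output)
```

View pics/crop.png

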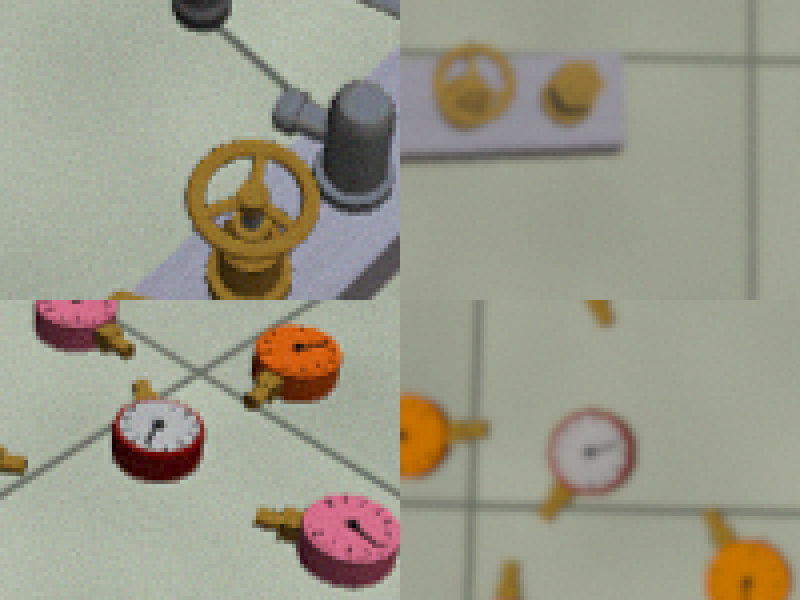

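View pics/crop2.png

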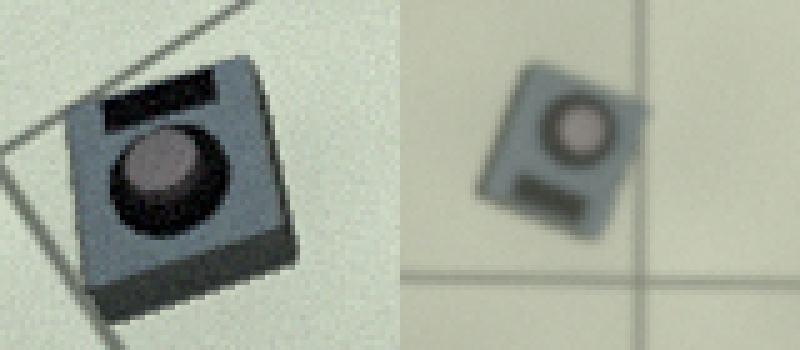

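The crops confirm the choices: the red case with a white dial is the gauge, and the three-spoke brass ring is the wheel, with the spout and hex heads on either side of it. Next I'll measure with colour masks in both views and triangulate.

```bash
cat > h.py <<'E'
import cv2,numpy as np
from bench import ctrl
def ray(n,p):
    c=ctrl.get_calibration(n);u=cv2.undistortPoints(np.array([[p]],float),c["camera_matrix"],c["dist_coeffs"])[0,0]
    T=c["pose"];d=T[:3,:3]@np.array([u[0],-u[1],-1]);return T[:3,3],d/np.linalg.norm(d)
def plane(n,p,z):
    o,d=ray(n,p);return o+d*(z-o[2])/d[2]
def tri(ps,pt):
    (a,d),(b,e)=ray("scene",ps),ray("top",pt)
    k=np.linalg.lstsq(np.c_[d,-e],b-a,rcond=None)[0];P,Q=a+k[0]*d,b+k[1]*e
    return (P+Q)/2,np.linalg.norm(P-Q)
E
python3 - <<'E'
from h import *
s=cv2.imread("pics/scene0.png");t=cv2.imread("pics/top0.png")
def blob(im,box,f):
    x,y,w,h=box;m=f(im[y:y+h,x:x+w].astype(int)).astype(np.uint8)
    cs=cv2.findContours(m,cv2.RETR_EXTERNAL,cv2.CHAIN_APPROX_NONE)[0]
    c=max(cs,key=cv2.contourArea);c=cv2.convexHull(c);e=cv2.fitEllipse(c)
    return (e[0][0]+x,e[0][1]+y),e[1]
brass=lambda a:a[:,:,2]>a[:,:,0]*1.45
red=lambda a:a[:,:,2]>a[:,:,1]*1.18
def wht(a): return (a.min(2)>95)&(a[:,:,0]>a[:,:,1]*0.98)
R={}
R["wheel top"]=blob(t,(287,115,31,30),brass)
R["gauge top"]=blob(t,(166,205,26,24),lambda a:red(a)|wht(a))
R["dial top"]=blob(t,(166,205,26,24),wht); R["dial sc"]=blob(s,(285,150,30,28),wht)
for k,v in R.items(): print(k,np.round(v[0],1),np.round(v[1],1))
ws,gs,bs=(268.4,279.8),(299.8,161.6),(126.8,281.8)
wt,gt,bt=(303.6,131.4),(177.8,218),(360.8,205.4)
for nm,a,b,z in(("wheel",ws,wt,.12),("gauge",gs,gt,.027),("button",bs,bt,.045)):
    print(nm,tri(a,b),"planes",plane("scene",a,z),plane("top",b,z))
# neighbours / stand and nozzle
print("hex top",plane("top",(328,131.5),.106),"spout",plane("top",(276,133),.115),"nozzle",plane("top",(260.5,189.5),.03),"spanner",plane("top",(250,228),.0),plane("top",(294,226),.0))
for c in [(236,151),(340,149),(340,124),(236,127)]: print("stand",plane("top",c,.045))
E
```

```text
wheel top [302.6 130.8] [19.7 21. ]
gauge top [176.9 218.4] [21.  24.1]
dial top [176.5 220.1] [ 8.2 12.3]
dial sc [299.6 161. ] [12. 19.]
wheel (array([ 0.66834338, -0.07194442,  0.11391857]), np.float64(0.005063511496368599)) planes [ 0.67247124 -0.07263768  0.12      ] [ 0.66540114 -0.07325177  0.12      ]
gauge (array([0.42260224, 0.28478682, 0.0241898 ]), np.float64(0.004588330336086114)) planes [0.42611979 0.28399418 0.027     ] [0.42091837 0.28268753 0.027     ]
button (array([ 0.46730141, -0.24641465,  0.05284433]), np.float64(0.0008118672199393697)) planes [ 0.46189572 -0.24526906  0.045     ] [ 0.46757243 -0.24851779  0.045     ]
hex top [ 0.66944033 -0.14294159  0.106     ] spout [0.66041609 0.00284728 0.115     ] nozzle [0.50919995 0.04217474 0.03      ] spanner [0.39630145 0.07091324 0.        ] [ 0.40486317 -0.05966164  0.        ]
stand [0.61920827 0.11585242 0.045     ]
stand [ 0.63107864 -0.18739947  0.045     ]
stand [ 0.70525971 -0.1872143   0.045     ]
stand [0.69032148 0.11751884 0.045     ]
```

Both views agree within about 5 mm, and the wheel matches the stand's second slot (expected y ≈ -0.073). The targets are:

- **Wheel:** (0.668, -0.073)
- **Gauge:** (0.4235, 0.284)
- **Button:** (0.4675, -0.247), top z ≈ 0.052

I'll close the jaws and travel high.

```bash
python3 -m handwheel '[{"dz":0.5},{"dz":0.3,"dx":0.3,"dy":0.3},{"dx":0.5,"dy":0.5},{"dx":0.5,"dy":0.5},{"dx":0.5,"dy":0.5},{"dx":0.5,"dy":0.5},{"dx":0.5,"dy":0.5},{"dx":0.5,"dy":0.5},{"dx":0.5,"dy":0.5},{"dx":0.5,"dy":0.5},{"dx":0.5,"dy":0.5},{"dx":0.5,"dy":0.5},{"dx":0.5,"dy":0.5},{"dx":0.5,"dy":0.5},{"dx":0.5,"dy":0.5},{"dx":0.5,"dy":0.5},{"dx":0.5,"dy":0.5},{"dx":0.5,"dy":0.4},{"dx":0.3,"dy":0.3},{"dx":0}]' 0
```

```text
schema error: expected keys dx, dy, dz, yaw
```

```bash
python3 -m handwheel '[{"dx":0,"dy":0,"dz":0.5,"yaw":0},{"dx":0.3,"dy":0.3,"dz":0.3,"yaw":0},{"dx":0.5,"dy":0.5,"dz":0,"yaw":0},{"dx":0.5,"dy":0.5,"dz":0,"yaw":0},{"dx":0.5,"dy":0.5,"dz":0,"yaw":0},{"dx":0.5,"dy":0.5,"dz":0,"yaw":0},{"dx":0.5,"dy":0.5,"dz":0,"yaw":0},{"dx":0.5,"dy":0.5,"dz":0,"yaw":0},{"dx":0.5,"dy":0.5,"dz":0,"yaw":0},{"dx":0.5,"dy":0.5,"dz":0,"yaw":0},{"dx":0.5,"dy":0.5,"dz":0,"yaw":0},{"dx":0.5,"dy":0.5,"dz":0,"yaw":0}]' 0
```

```text
time: 1.3
position: [0.4267, -0.2755, 0.2599]
eef_rot: [0.991, 0.134, -0.001, -0.006]
wrist_force: [0.7, 0.3, 1.3]
gripper_width: 0.0008
```

```bash
python3 -m handwheel '[{"dx":0.5,"dy":0.4,"dz":0,"yaw":0},{"dx":0.5,"dy":0.4,"dz":0,"yaw":0},{"dx":0.5,"dy":0.4,"dz":0,"yaw":0},{"dx":0.5,"dy":0.4,"dz":0,"yaw":0},{"dx":0.5,"dy":0.4,"dz":0,"yaw":0},{"dx":0.5,"dy":0.4,"dz":0,"yaw":0},{"dx":0.5,"dy":0.4,"dz":0,"yaw":0},{"dx":0.5,"dy":0.4,"dz":0,"yaw":0},{"dx":0.5,"dy":0.4,"dz":0,"yaw":0},{"dx":0.3,"dy":0.4,"dz":0,"yaw":0},{"dx":0,"dy":0,"dz":0,"yaw":0}]'
python3 - <<'E'
from h import *
for n in("scene","top"):
    im=ctrl.camera(n); cv2.imwrite(f"pics/{n}1.png",im[:,:,::-1])
E
```

```text
time: 2.4
position: [0.6749, -0.0601, 0.2526]
eef_rot: [0.991, 0.137, -0.005, -0.009]
wrist_force: [-0.5, 0.5, 0.2]
gripper_width: 0.0005
```

View pics/scene1.png

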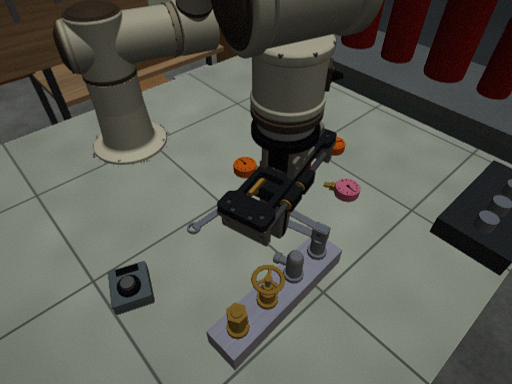

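```bash
python3 -m handwheel '[{"dx":-0.15,"dy":-0.25,"dz":0,"yaw":0},{"dx":0,"dy":0,"dz":-0.2,"yaw":0},{"dx":0,"dy":0,"dz":-0.3,"yaw":0},{"dx":0,"dy":0,"dz":0,"yaw":0}]'
```

```text
time: 2.9
position: [0.6629, -0.0801, 0.2255]
eef_rot: [0.991, 0.133, -0.007, -0.008]
wrist_force: [-0.2, 0.8, 0.3]
gripper_width: 0.0001
```

Run:
```python
from h import *
c=ctrl.get_calibration("scene");T=np.linalg.inv(c["pose"])
for P in([.675,-.06,.2416],[.663,-.08,.2145],[.668,-.073,.12]):
    q=T[:3,:3]@np.array(P)+T[:3,3];u=c["camera_matrix"]@np.array([q[0],-q[1],-q[2]])/-q[2];print(P,u[:2])
im=ctrl.camera("scene");cv2.imwrite("pics/s2.png",cv2.resize(im[150:330,180:380,::-1],None,fx=3,fy=3))
```

```text
[0.675, -0.06, 0.2416] [278.31497051 231.61104774]
[0.663, -0.08, 0.2145] [262.41223181 245.20952932]
[0.668, -0.073, 0.12] [266.42989532 278.19178973]
```

View pics/s2.png

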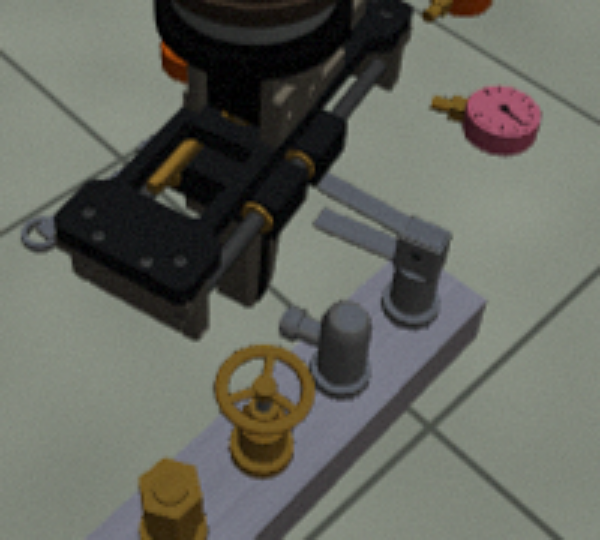

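The fingertips are where the projection puts them (about px (265,250)). The gripper body stays well above the heads. I'll correct sideways and come down.

```bash
python3 -m handwheel '[{"dx":0.1,"dy":0.1,"dz":-0.3,"yaw":0},{"dx":0,"dy":0,"dz":-0.3,"yaw":0},{"dx":0,"dy":0,"dz":-0.3,"yaw":0},{"dx":0,"dy":0,"dz":-0.2,"yaw":0},{"dx":0,"dy":0,"dz":0,"yaw":0}]'
```

```text
time: 3.45
position: [0.6683, -0.0741, 0.1658]
eef_rot: [0.991, 0.133, -0.006, -0.008]
wrist_force: [0.5, -0.4, -0.4]
gripper_width: 0.0004
```

```bash
python3 -m handwheel '[{"dx":0,"dy":0,"dz":-0.2,"yaw":0},{"dx":0,"dy":0,"dz":0,"yaw":0},{"dx":0,"dy":0,"dz":0,"yaw":0},{"dx":0,"dy":0,"dz":0,"yaw":0}]'
python3 - <<'E'
from h import *
im=ctrl.camera("scene");cv2.imwrite("pics/s3.png",cv2.resize(im[200:330,200:340,::-1],None,fx=4,fy=4))
im=ctrl.camera("top");cv2.imwrite("pics/t3.png",cv2.resize(im[80:200,220:400,::-1],None,fx=4,fy=4))
E
```

```text
time: 3.85
position: [0.6687, -0.0742, 0.1554]
eef_rot: [0.991, 0.133, -0.006, -0.008]
wrist_force: [-0.1, -0.7, 0.7]
gripper_width: 0.0007
```

View pics/s3.png

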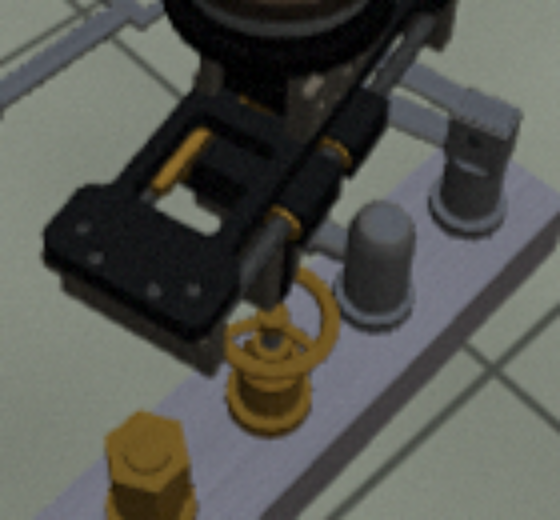

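The fingertips, at crop (268,300), are right above the hub, at crop (270,318), with a gap between them. I'll hold here for about 2 s.

```bash
python3 -m handwheel '[{"dx":0,"dy":0,"dz":0,"yaw":0},{"dx":0,"dy":0,"dz":0,"yaw":0},{"dx":0,"dy":0,"dz":0,"yaw":0},{"dx":0,"dy":0,"dz":0,"yaw":0},{"dx":0,"dy":0,"dz":0,"yaw":0},{"dx":0,"dy":0,"dz":0,"yaw":0},{"dx":0,"dy":0,"dz":0,"yaw":0},{"dx":0,"dy":0,"dz":0,"yaw":0},{"dx":0,"dy":0,"dz":0,"yaw":0},{"dx":0,"dy":0,"dz":0,"yaw":0},{"dx":0,"dy":0,"dz":0,"yaw":0},{"dx":0,"dy":0,"dz":0,"yaw":0},{"dx":0,"dy":0,"dz":0,"yaw":0},{"dx":0,"dy":0,"dz":0,"yaw":0},{"dx":0,"dy":0,"dz":0,"yaw":0},{"dx":0,"dy":0,"dz":0,"yaw":0},{"dx":0,"dy":0,"dz":0,"yaw":0},{"dx":0,"dy":0,"dz":0,"yaw":0},{"dx":0,"dy":0,"dz":0,"yaw":0},{"dx":0,"dy":0,"dz":0,"yaw":0}]'
```

```text
time: 5.95
position: [0.6695, -0.0745, 0.1571]
eef_rot: [0.991, 0.133, -0.005, -0.007]
wrist_force: [0.9, 0.6, 0.4]
gripper_width: 0.0008
```

```bash
python3 -m handwheel '[{"dx":0,"dy":0,"dz":0,"yaw":0},{"dx":0,"dy":0,"dz":0.3,"yaw":0},{"dx":0,"dy":0,"dz":0.5,"yaw":0},{"dx":0,"dy":0,"dz":0.5,"yaw":0},{"dx":0,"dy":0,"dz":0.5,"yaw":0},{"dx":0,"dy":0,"dz":0.3,"yaw":0},{"dx":0,"dy":0,"dz":0,"yaw":0}]'
```

```text
time: 6.65
position: [0.669, -0.0743, 0.2713]
eef_rot: [0.991, 0.133, -0.004, -0.007]
wrist_force: [-0.1, 0.2, -0.1]
gripper_width: 0.0004
```

```bash
python3 -m handwheel '[{"dx":-0.3,"dy":0.4,"dz":0,"yaw":0},{"dx":-0.35,"dy":0.5,"dz":0,"yaw":0},{"dx":-0.35,"dy":0.5,"dz":0,"yaw":0},{"dx":-0.35,"dy":0.5,"dz":0,"yaw":0},{"dx":-0.35,"dy":0.5,"dz":0,"yaw":0},{"dx":-0.35,"dy":0.5,"dz":0,"yaw":0},{"dx":-0.35,"dy":0.5,"dz":0,"yaw":0},{"dx":-0.35,"dy":0.5,"dz":0,"yaw":0},{"dx":-0.35,"dy":0.5,"dz":0,"yaw":0},{"dx":-0.35,"dy":0.5,"dz":0,"yaw":0},{"dx":-0.35,"dy":0.5,"dz":0,"yaw":0},{"dx":-0.35,"dy":0.5,"dz":0,"yaw":0},{"dx":-0.35,"dy":0.5,"dz":0,"yaw":0},{"dx":0,"dy":0,"dz":0,"yaw":0},{"dx":0,"dy":0,"dz":0,"yaw":0}]'
```

```text
time: 8.15
position: [0.4299, 0.2553, 0.2672]
eef_rot: [0.991, 0.132, -0.006, -0.007]
wrist_force: [0.3, -0.6, 0.0]
gripper_width: 0.0002
```

```bash
python3 -m handwheel '[{"dx":-0.1,"dy":0.5,"dz":-0.2,"yaw":0},{"dx":0,"dy":0.05,"dz":-0.5,"yaw":0},{"dx":0,"dy":0,"dz":-0.5,"yaw":0},{"dx":0,"dy":0,"dz":-0.5,"yaw":0},{"dx":0,"dy":0,"dz":-0.5,"yaw":0},{"dx":0,"dy":0,"dz":-0.5,"yaw":0},{"dx":0,"dy":0,"dz":-0.3,"yaw":0},{"dx":0,"dy":0,"dz":0,"yaw":0},{"dx":0,"dy":0,"dz":0,"yaw":0}]'
python3 - <<'E'
from h import *
im=ctrl.camera("scene");cv2.imwrite("pics/s4.png",cv2.resize(im[70:220,200:380,::-1],None,fx=4,fy=4))
E
```

```text
time: 9.05
position: [0.4302, 0.2763, 0.112]
eef_rot: [0.992, 0.127, -0.005, -0.006]
wrist_force: [-0.5, -0.5, 0.9]
gripper_width: 0.0002
```

View pics/s4.png

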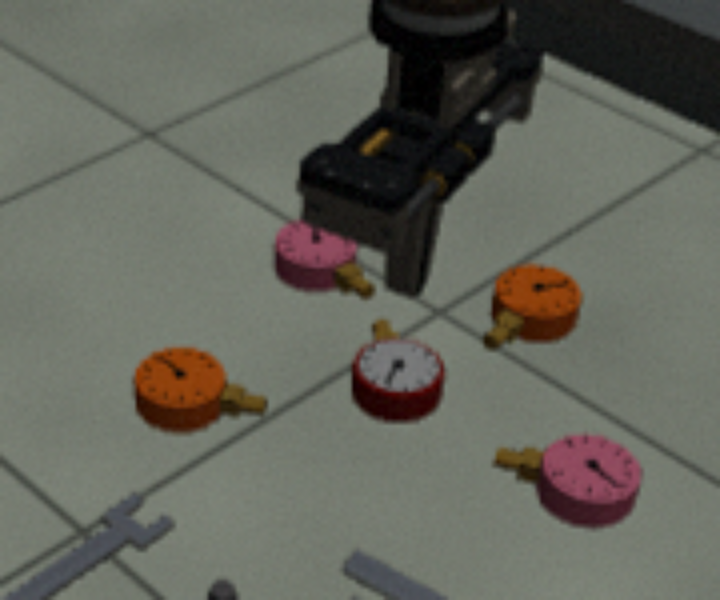

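```bash
python3 -m handwheel '[{"dx":-0.15,"dy":0.2,"dz":0,"yaw":0},{"dx":0,"dy":0,"dz":-0.3,"yaw":0},{"dx":0,"dy":0,"dz":-0.3,"yaw":0},{"dx":0,"dy":0,"dz":-0.3,"yaw":0},{"dx":0,"dy":0,"dz":0,"yaw":0},{"dx":0,"dy":0,"dz":0,"yaw":0}]'
python3 - <<'E'
from h import *
im=ctrl.camera("scene");cv2.imwrite("pics/s5.png",cv2.resize(im[100:200,240:360,::-1],None,fx=5,fy=5))
E
```

```text
time: 9.7
position: [0.426, 0.2912, 0.0735]
eef_rot: [0.992, 0.127, 0.002, -0.008]
wrist_force: [-0.2, 1.0, 0.2]
gripper_width: 0.0006
```

View pics/s5.png

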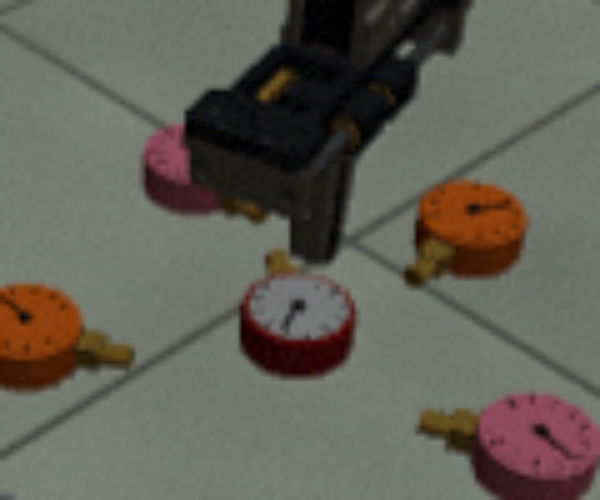

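```bash
python3 -m handwheel '[{"dx":-0.05,"dy":-0.15,"dz":-0.1,"yaw":0},{"dx":0,"dy":0,"dz":-0.15,"yaw":0},{"dx":0,"dy":0,"dz":0,"yaw":0},{"dx":0,"dy":0,"dz":0,"yaw":0}]'
python3 - <<'E'
from h import *
im=ctrl.camera("scene");cv2.imwrite("pics/s6.png",cv2.resize(im[100:200,240:360,::-1],None,fx=5,fy=5))
E
```

```text
time: 10.15
position: [0.4245, 0.2837, 0.0624]
eef_rot: [0.992, 0.127, 0.004, -0.008]
wrist_force: [0.5, -0.7, 0.1]
gripper_width: 0.0004
```

View pics/s6.png

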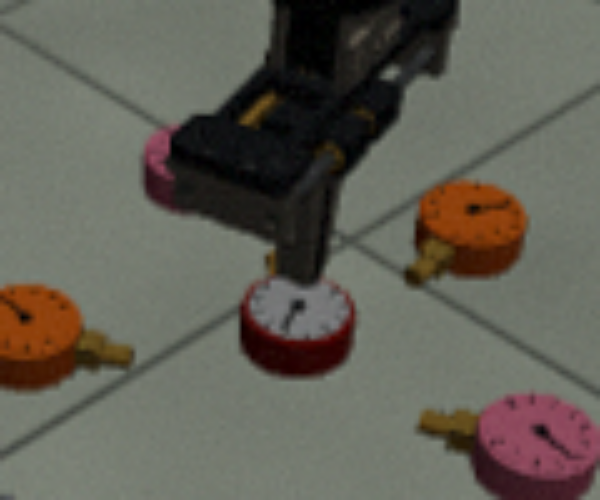

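The tips, at crop (300,280), stand about 24 mm above the dial centre, at crop (298,306). I'll hold here.

```bash
python3 -m handwheel '[{"dx":0,"dy":0,"dz":0,"yaw":0},{"dx":0,"dy":0,"dz":0,"yaw":0},{"dx":0,"dy":0,"dz":0,"yaw":0},{"dx":0,"dy":0,"dz":0,"yaw":0},{"dx":0,"dy":0,"dz":0,"yaw":0},{"dx":0,"dy":0,"dz":0,"yaw":0},{"dx":0,"dy":0,"dz":0,"yaw":0},{"dx":0,"dy":0,"dz":0,"yaw":0},{"dx":0,"dy":0,"dz":0,"yaw":0},{"dx":0,"dy":0,"dz":0,"yaw":0},{"dx":0,"dy":0,"dz":0,"yaw":0},{"dx":0,"dy":0,"dz":0,"yaw":0},{"dx":0,"dy":0,"dz":0,"yaw":0},{"dx":0,"dy":0,"dz":0,"yaw":0},{"dx":0,"dy":0,"dz":0,"yaw":0},{"dx":0,"dy":0,"dz":0,"yaw":0},{"dx":0,"dy":0,"dz":0,"yaw":0},{"dx":0,"dy":0,"dz":0,"yaw":0},{"dx":0,"dy":0,"dz":0,"yaw":0},{"dx":0,"dy":0,"dz":0,"yaw":0}]'
```

```text
time: 12.2
position: [0.4248, 0.2839, 0.0627]
eef_rot: [0.992, 0.127, 0.004, -0.008]
wrist_force: [-0.7, 0.4, -0.4]
gripper_width: 0.0004
```

```bash
python3 -m handwheel '[{"dx":0,"dy":0,"dz":0,"yaw":0},{"dx":0,"dy":0,"dz":0.3,"yaw":0},{"dx":0,"dy":0,"dz":0.5,"yaw":0},{"dx":0,"dy":0,"dz":0.5,"yaw":0},{"dx":0,"dy":0,"dz":0.5,"yaw":0},{"dx":0,"dy":0,"dz":0.5,"yaw":0},{"dx":0,"dy":0,"dz":0.3,"yaw":0},{"dx":0,"dy":0,"dz":0,"yaw":0}]'
```

```text
time: 13.0
position: [0.4227, 0.2831, 0.1965]
eef_rot: [0.992, 0.127, 0.003, -0.008]
wrist_force: [-0.3, -0.8, 0.1]
gripper_width: 0.0005
```

```bash
python3 -m handwheel '[{"dx":0,"dy":-0.3,"dz":0.3,"yaw":0},{"dx":0,"dy":-0.5,"dz":0.3,"yaw":0},{"dx":0.05,"dy":-0.5,"dz":0,"yaw":0},{"dx":0.05,"dy":-0.5,"dz":0,"yaw":0},{"dx":0.05,"dy":-0.5,"dz":0,"yaw":0},{"dx":0.05,"dy":-0.5,"dz":0,"yaw":0},{"dx":0.05,"dy":-0.5,"dz":0,"yaw":0},{"dx":0.05,"dy":-0.5,"dz":0,"yaw":0},{"dx":0.05,"dy":-0.5,"dz":0,"yaw":0},{"dx":0.05,"dy":-0.5,"dz":0,"yaw":0},{"dx":0.05,"dy":-0.5,"dz":0,"yaw":0},{"dx":0.05,"dy":-0.5,"dz":0,"yaw":0},{"dx":0.05,"dy":-0.5,"dz":0,"yaw":0},{"dx":0.05,"dy":-0.5,"dz":0,"yaw":0},{"dx":0.05,"dy":-0.5,"dz":0,"yaw":0},{"dx":0.05,"dy":-0.5,"dz":0,"yaw":0},{"dx":0.05,"dy":-0.5,"dz":0,"yaw":0},{"dx":0.05,"dy":-0.5,"dz":0,"yaw":0},{"dx":0.05,"dy":-0.5,"dz":0,"yaw":0},{"dx":0,"dy":-0.3,"dz":0,"yaw":0}]'
python3 -m handwheel '[{"dx":0,"dy":0,"dz":0,"yaw":0},{"dx":0,"dy":0,"dz":0,"yaw":0}]'
```

```text
time: 15.0
position: [0.4548, -0.2125, 0.2037]
eef_rot: [0.991, 0.129, -0.01, -0.014]
wrist_force: [-0.5, -0.4, -0.9]
gripper_width: 0.0003
time: 15.2
position: [0.454, -0.2129, 0.202]
eef_rot: [0.992, 0.128, -0.011, -0.015]
wrist_force: [-0.7, -0.2, -0.4]
gripper_width: 0.0006
```

```bash
python3 -m handwheel '[{"dx":0.15,"dy":-0.4,"dz":0,"yaw":0},{"dx":0.1,"dy":-0.3,"dz":-0.3,"yaw":0},{"dx":0,"dy":0,"dz":-0.5,"yaw":0},{"dx":0,"dy":0,"dz":-0.5,"yaw":0},{"dx":0,"dy":0,"dz":-0.3,"yaw":0},{"dx":0,"dy":0,"dz":-0.2,"yaw":0},{"dx":0,"dy":0,"dz":0,"yaw":0},{"dx":0,"dy":0,"dz":0,"yaw":0}]'
python3 - <<'E'
from h import *
im=ctrl.camera("scene");cv2.imwrite("pics/s7.png",cv2.resize(im[200:330,60:220,::-1],None,fx=4,fy=4))
E
```

```text
time: 16.0
position: [0.468, -0.2402, 0.1095]
eef_rot: [0.991, 0.132, -0.011, -0.016]
wrist_force: [0.1, -0.2, 0.3]
gripper_width: 0.0
```

View pics/s7.png

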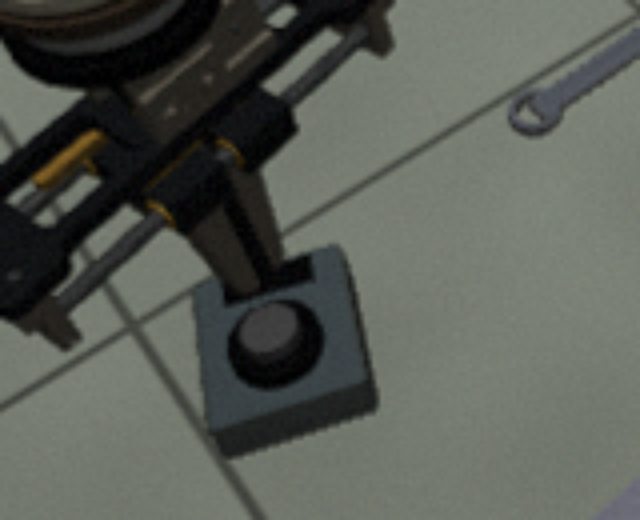

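```bash
python3 -m handwheel '[{"dx":0,"dy":-0.15,"dz":0,"yaw":0},{"dx":0,"dy":0,"dz":-0.3,"yaw":0},{"dx":0,"dy":0,"dz":-0.3,"yaw":0},{"dx":0,"dy":0,"dz":0,"yaw":0},{"dx":0,"dy":0,"dz":0,"yaw":0}]'
python3 - <<'E'
from h import *
im=ctrl.camera("scene");cv2.imwrite("pics/s8.png",cv2.resize(im[230:330,80:200,::-1],None,fx=5,fy=5))
E
```

```text
time: 16.55
position: [0.4698, -0.2503, 0.0803]
eef_rot: [0.991, 0.132, -0.009, -0.014]
wrist_force: [0.3, -0.1, 0.8]
gripper_width: 0.0003
```

View pics/s8.png

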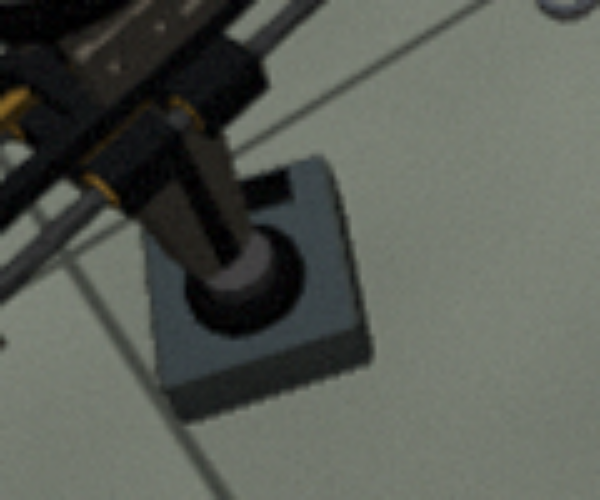

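```bash
python3 -m handwheel '[{"dx":-0.05,"dy":0.06,"dz":-0.15,"yaw":0},{"dx":0,"dy":0,"dz":-0.15,"yaw":0},{"dx":0,"dy":0,"dz":0,"yaw":0}]'
python3 -m handwheel '[{"dx":0,"dy":0,"dz":-0.12,"yaw":0}]'
python3 -m handwheel '[{"dx":0,"dy":0,"dz":-0.12,"yaw":0}]'
```

```text
time: 16.9
position: [0.4678, -0.2477, 0.0655]
eef_rot: [0.991, 0.132, -0.008, -0.012]
wrist_force: [-0.3, -0.2, 2.8]
gripper_width: 0.0008
time: 17.0
position: [0.4684, -0.2481, 0.0606]
eef_rot: [0.991, 0.132, -0.007, -0.012]
wrist_force: [-6.3, 5.0, 45.4]
gripper_width: 0.0005
time: 17.1
position: [0.4688, -0.2484, 0.0602]
eef_rot: [0.991, 0.133, -0.008, -0.013]
wrist_force: [-24.0, 18.9, 74.4]
gripper_width: 0.0001
```

A wrist force of 45–74 N against a 5 N spring means the button is bottomed out, about 6 mm below first contact. I'll lift off now.

```bash
python3 -m handwheel '[{"dx":0,"dy":0,"dz":0.2,"yaw":0},{"dx":0,"dy":0,"dz":0.3,"yaw":0},{"dx":0,"dy":0,"dz":0.5,"yaw":0},{"dx":0,"dy":0,"dz":0.5,"yaw":0},{"dx":0,"dy":0,"dz":0.5,"yaw":0},{"dx":0,"dy":0,"dz":0.3,"yaw":0},{"dx":0,"dy":0,"dz":0,"yaw":0},{"dx":0,"dy":0,"dz":0,"yaw":0}]'
python3 - <<'E'
from h import *
im=ctrl.camera("scene");cv2.imwrite("pics/s9.png",im[:,:,::-1])
a=cv2.imread("pics/scene0.png");d=cv2.absdiff(a,im[:,:,::-1]).max(2)
for n,(x,y,w,h) in dict(counter=(100,255,60,60),stand=(205,200,145,160),gauge=(285,145,30,32),nozzle=(245,210,22,30),spanner=(185,190,60,45)).items(): print(n,(d[y:y+h,x:x+w]>40).sum())
E
```

```text
time: 17.9
position: [0.4691, -0.2484, 0.1798]
eef_rot: [0.991, 0.133, -0.008, -0.012]
wrist_force: [1.2, 0.6, 0.0]
gripper_width: -0.0
counter 0
stand 0
gauge 0
nozzle 0
spanner 0
```

View pics/s9.png

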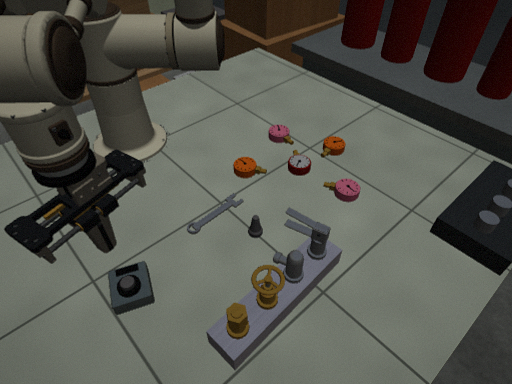

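Nothing in the scene has moved and the button is up. There's plenty of time, so I'll check the travel with one finer, gentler press to confirm the stop was the button's end and not its housing.

```bash
python3 -m handwheel '[{"dx":-0.02,"dy":0.02,"dz":-0.5,"yaw":0},{"dx":0,"dy":0,"dz":-0.5,"yaw":0},{"dx":0,"dy":0,"dz":-0.5,"yaw":0},{"dx":0,"dy":0,"dz":-0.4,"yaw":0},{"dx":0,"dy":0,"dz":0,"yaw":0},{"dx":0,"dy":0,"dz":0,"yaw":0}]'
```

```text
time: 18.55
position: [0.4646, -0.2444, 0.0751]
eef_rot: [0.991, 0.133, -0.011, -0.016]
wrist_force: [0.2, -0.5, 0.2]
gripper_width: 0.0007
```

```bash
python3 -m handwheel '[{"dx":0.04,"dy":-0.05,"dz":-0.06,"yaw":0},{"dx":0,"dy":0,"dz":0,"yaw":0}]'|grep -E 'pos|for'
for i in 1; do python3 -m handwheel '[{"dx":0,"dy":0,"dz":-0.04,"yaw":0},{"dx":0,"dy":0,"dz":0,"yaw":0}]'|grep -E 'pos|for'; done
python3 -m handwheel '[{"dx":0,"dy":0,"dz":-0.04,"yaw":0},{"dx":0,"dy":0,"dz":0,"yaw":0}]'|grep -E 'pos|for'
python3 -m handwheel '[{"dx":0,"dy":0,"dz":-0.04,"yaw":0},{"dx":0,"dy":0,"dz":0,"yaw":0}]'|grep -E 'pos|for'
python3 -m handwheel '[{"dx":0,"dy":0,"dz":-0.04,"yaw":0},{"dx":0,"dy":0,"dz":0,"yaw":0}]'|grep -E 'pos|for'
```

```text
position: [0.4673, -0.2475, 0.0729]
wrist_force: [-0.4, 0.2, 0.1]
position: [0.4683, -0.2484, 0.0723]
wrist_force: [-0.1, 0.3, -0.1]
position: [0.4688, -0.2488, 0.0709]
wrist_force: [0.7, 0.4, 0.4]
position: [0.4689, -0.2489, 0.0691]
wrist_force: [-0.1, 0.2, 0.6]
position: [0.4692, -0.2491, 0.0672]
wrist_force: [-1.0, 0.7, 1.7]
```

```bash
python3 -m handwheel '[{"dx":0,"dy":0,"dz":-0.04,"yaw":0},{"dx":0,"dy":0,"dz":0,"yaw":0}]'|grep -E 'pos|for'
python3 -m handwheel '[{"dx":0,"dy":0,"dz":-0.04,"yaw":0},{"dx":0,"dy":0,"dz":0,"yaw":0}]'|grep -E 'pos|for'
python3 -m handwheel '[{"dx":0,"dy":0,"dz":-0.04,"yaw":0},{"dx":0,"dy":0,"dz":0,"yaw":0}]'|grep -E 'pos|for'
python3 -m handwheel '[{"dx":0,"dy":0,"dz":-0.04,"yaw":0},{"dx":0,"dy":0,"dz":0,"yaw":0}]'|grep -E 'pos|for'
```

```text
position: [0.4693, -0.2492, 0.0654]
wrist_force: [-0.7, 1.3, 1.8]
position: [0.4694, -0.2492, 0.0637]
wrist_force: [-1.5, 0.3, 2.9]
position: [0.4694, -0.2492, 0.0619]
wrist_force: [-1.9, 1.0, 4.1]
position: [0.4695, -0.2493, 0.0617]
wrist_force: [-2.7, 2.0, 4.1]
```

```bash
python3 -m handwheel '[{"dx":0,"dy":0,"dz":-0.06,"yaw":0},{"dx":0,"dy":0,"dz":0,"yaw":0}]'|grep -E 'pos|for'
python3 -m handwheel '[{"dx":0,"dy":0,"dz":0.2,"yaw":0},{"dx":0,"dy":0,"dz":0.3,"yaw":0},{"dx":0,"dy":0,"dz":0.5,"yaw":0},{"dx":0,"dy":0,"dz":0.5,"yaw":0},{"dx":0,"dy":0,"dz":0.5,"yaw":0},{"dx":0,"dy":0,"dz":0.3,"yaw":0},{"dx":0,"dy":0,"dz":0,"yaw":0},{"dx":0,"dy":0,"dz":0,"yaw":0},{"dx":0,"dy":0,"dz":0,"yaw":0}]'
python3 - <<'E'
from h import *
im=ctrl.camera("scene");cv2.imwrite("pics/s10.png",im[:,:,::-1])
a=cv2.imread("pics/scene0.png");d=cv2.absdiff(a,im[:,:,::-1]).max(2)
for n,(x,y,w,h) in dict(counter=(100,255,60,60),stand=(205,200,145,160),gauge=(285,145,30,32),nozzle=(245,210,22,30),spanner=(185,190,60,45)).items(): print(n,(d[y:y+h,x:x+w]>25).sum())
E
```

```text
position: [0.4697, -0.2494, 0.0619]
wrist_force: [-3.0, 2.0, 4.7]
time: 21.45
position: [0.4689, -0.2486, 0.1838]
eef_rot: [0.991, 0.133, -0.009, -0.013]
wrist_force: [-0.4, -0.2, -0.4]
gripper_width: 0.0007
counter 0
stand 1
gauge 0
nozzle 0
spanner 0
```

```bash
python3 -c "
from bench import ctrl
print(ctrl.close_job())"
```

```text
the job is handed in; nothing more can be done
None
```

The point-and-check is done and handed in at about 21.5 s of the 70 s allowed. No verdict was reported.

- **Handwheel hub:** I pointed with closed fingertips about 25 mm above the hub for over 2 s.
- **Gauge dial:** I pointed about 24 mm above the middle of the red-cased gauge's dial for over 2 s. The orange and pink look-alikes were left alone.
- **Check button:** I pressed it twice. The first press stopped hard about 6 mm below first contact and was rough: wrist force rose to about 74 N, with 20–25 N sideways. The second, gentler press was a check that I had reached the button's own stop. It read 4.7 N about 6 mm down, close to the 5 N given for fully down.

**Last checks:** the arm ended about 12 cm above the button with wrist force near zero. The final scene picture matches the first around the counter and button, stand, gauge, nozzle and spanner; only 1 pixel near the stand differed, which looks like noise.

**Where measurements disagreed:** the two cameras differed by up to about 7 mm on a target (the wheel, in x). I used values in between, inside the 20 mm allowed.

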